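# Put the moulding knife back in its latched case

### The job

Press the thumb latch so the sprung lid of the knife case pops open, lay the notched moulding knife flat in the case with its notch over the locating pin and slide it towards the hinge until the pin is home at the bottom of the notch, then let go and push the lid down until it snaps shut. Don't force the plastic case, and leave the plain blank, the moulding and the tub of chips where they are.

Things in the scene. Friction and masses are not known exactly. Their poses are not given: they have to be found in the camera images.
- case: Knife case, fixed to the table: grey plastic box, 150 mm (its x) by 144 mm (y), 53 mm high with its lid shut. Open base 34 mm high, walls 6 mm; inside, a flat rubber bed 137 x 131 mm, 10 mm over the table. Origin: centre of the underside; +x points from the latch side to the hinge side, z up. Weak plastic: never push any part of it with more than 50 N. Screw feet stick out 14 mm on the y sides.
- pin (a point): Foot of the steel locating pin on the bed (10 mm over the table), at x = +42, y = 0 mm in the case. The upright pin is 7 mm in diameter and 12 mm tall with a slightly tapered tip. Axes as the case.
- lid (a joint): Angle of the sprung lid, rad: 0 shut, 1.75 open (10 degrees past upright, away from the latch). Its spring opens it in about 0.6 s and holds it open. Pushing it shut takes 1 to 3 N at the front edge, then about 6 to 10 N over the last 10 mm, where it rides over the sprung catch and snaps under it. Latched it reads under 0.01. A rubber block under it sits 2 mm over a knife on the bed.
- lid_hinge (a point): Middle of the lid's hinge axis: x = +78, y = 0, z = 36 mm in the case. It turns with the lid: y is the hinge axis (the case's y); the lid, 144 mm wide, reaches from -5 to -153 mm along this x, and its flat outer face is at +17 mm along this z. A 34 mm wide keeper ridge sticks out 6 mm more in front. Shut, the axes are those of the case.
- lid_edge (a point): Middle of the lid's front top edge, 153 mm from the hinge axis; 53 mm over the table when shut, 184 mm when fully open.
- latch (a joint): Angle of the thumb latch, rad: 0 at rest, grows as its pad is pressed down, stop at 0.32. A black sprung plastic rocker, pivot at x = -83, z = 20 mm in the case; its upright hook, 24 mm wide, 58 mm over the table, holds the lid's front. It lets go at about 0.15 (pad 4 to 5 mm down, about 6 N); at the stop the pad is 9 mm down and pushes back with 10 N.
- thumb_pad (a point): Middle of the top of the latch's thumb pad, 31 mm over the table at rest, at x = -110 mm in the case. The level pad is 28 mm (along the case's x) by 30 mm; press it down. The upright hook begins 23 mm nearer the lid and leans up to 12 mm towards the pad when pressed.
- knife: The moulding knife: flat steel, 100 mm long (its x), 40 mm wide (y), 8 mm thick, 0.19 to 0.28 kg, flat on the table left or right of the case. Its straight +x end has an open U notch in the middle, 10 mm wide, 14 mm deep; its -x end is ground to a wavy bevelled profile. Origin: middle of the underside. In the case its +x points along the case's +x, square within 0.14 rad.
- notch (a point): The point in the knife's notch, level with its underside, where the pin's axis is when home: x = +39.5, y = 0 mm in the knife (3.5 mm from the notch's bottom). Home: within 2.5 mm of the pin's foot.
- blank: Plain steel knife blank, 100 x 40 x 8 mm, straight edges, no notch, 0.25 kg, flat on the table on the other side of the case from the knife. Leave it (within 15 mm). Origin: middle of the underside, x along its length.
- moulding: Loose wooden offcut of crown moulding, 140 x 50 x 30 mm, on the table far left of the case. Leave it (within 15 mm). Origin: middle of the underside, x along its length.
- tub: Clear plastic tub of wood chips, 120 x 90 x 60 mm, on the table far right of the case. Leave it (within 15 mm). Origin: middle of the underside.

How it is judged (in metres and radians):
On the way, in this order (a step that is already met when the one before it is completed fails the run):
1. the thumb latch is pressed down (value of joint latch above 0.1 rad).
2. the lid has popped open (value of joint lid above 1.3 rad), for 0.2 s.
3. the knife lies flat on the bed, let go, with the pin home in its notch, and the lid still open (value of joint lid above 1 rad and distance between notch and pin below 0.0025 m and angle between knife's own z axis and vertical below 0.06 rad and angle between the x axis of knife and the x axis of case, either way round below 0.14 rad and contact force between the fingers and knife below 0.2 N), for 0.2 s.
At the end, for the whole second after the job is handed in: lid shut and held by the sprung catch (lid within 0.03 rad of shut, latch within 0.05 rad of rest), the knife inside lying flat, its notch within 2.5 mm of home on the pin and the knife square to the case within 0.14 rad (value of joint lid below 0.03 rad and value of joint latch below 0.05 rad and distance between notch and pin below 0.0025 m and angle between knife's own z axis and vertical below 0.06 rad and angle between the x axis of knife and the x axis of case, either way round below 0.14 rad); the robot touches nothing.
It fails at once if the case, lid or latch is pushed with more than 50 N (contact force between the fingers and case above 50 N).
It fails at once if the plain blank is moved by more than 15 mm (distance of blank from where it was at the start of the episode above 0.015 m).
It fails at once if the moulding is moved by more than 15 mm (distance of moulding from where it was at the start of the episode above 0.015 m).
It fails at once if the tub of chips is moved by more than 15 mm (distance of tub from where it was at the start of the episode above 0.015 m).
It also fails if it takes over 70 s, if anything falls off the work surface, if the arm or the gripper's body presses on something with over 40 N, if the wrist force passes 120 N, or if a joint passes its speed limit or range.

### The arm

A 6-joint arm with a two-finger parallel gripper is mounted at the origin on the work surface. World frame = base frame: x ahead of the robot, y to its left, z up, the work surface at z = 0. Lengths are in mm, angles in rad, forces in N, time in s.
With the tool pointing down it reaches from about 325 to 875 mm from the base axis. Payload 4.4 kg.
Tool frame: the origin (TCP) lies between the finger pads; the fingertips stand 14 mm ahead of it and the grasp point (between the pads) lies 5 mm behind it; z points along the fingers, y is the direction in which the jaws open and shut (so a half turn about z gives the same grasp; the last joint's range is limited). The gripper opens to 85 mm and grips with 20 to 120 N. Pads are 22 mm wide; open, the fingers measure 114 mm over their backs; the gripper's body (76 mm by 85 mm) begins 54 mm behind the grasp point. The pads swing forward as they close: fully open they stand 13 mm farther back than shut.
Start: joints at [1.111, 0.207, 1.542, -0, 1.393, -0.15], TCP at [174.761, 547.801, 245.282] pointing down, gripper open.
Joint ranges: [-2.73, 2.73], [-0.86, 2.22], [0.23, 2.46], [-1.11, 4.25], [0.08, 2.63], [-2.82, 2.82]. Speed limits (rad/s): [2.79, 2.79, 3.14, 3.14, 3.14, 3.14].

### API

Orientations are given as a 3x3 rotation matrix whose columns are the frame's x, y, z axes.
In Python, from bench import env gives the robot as it stands. The module is installed in compiled form; this text tells all that it offers.
- The arm moves only by the tool carry_out, never from a script. Its argument "motion" is a list of rows, each a list of 4 numbers: the shift along the tool's x, y, z in m, then the turn about the tool's z in units of 10 degrees (1.0 is 10 degrees). A call has 1 to 20 rows; each row is the pose to reach, as a shift and turn from the pose commanded when the call began, along the tool's axes at that moment; what a row does not reach only later rows make up. A row lasts 1/8 s, in which the tool goes at most 62.5 mm and 10.7 degrees, less where a joint would pass 70% of its speed; a pose out of reach is approached as far as the arm can. A call with a gripper value outside its range is refused whole. "claw" is the finger opening in m, from 0 to 0.0854, set as the call begins (left out, the last holds). The fingers move at their own pace and stop on an object; "force" is the grip in N (left out, the last holds). Time passes only in rows, so rows that repeat a pose let the fingers close. It gives the time, the measured TCP pose, the force and the opening at its end, in the units of the state.
- env.get_state(): the state, without advancing time (a new reading comes with each control period).
- env.read_camera(name): name is "side" or "top"; returns a dict with "color" (384x512x3 uint8, blue, green, red), "camera_matrix" (3x3 intrinsics, pixels), "R" (3x3) and "t" (3): a world point X has camera coordinates R X + t. Camera axes: x right, y down, z forward; pixel columns grow to the right and rows downward; lengths in mm; the calibration is good to about 2 mm. A picture is of the moment at which its call begins. There is no depth.
- env.finish_job(): hands the job in, once; it reports no verdict.
The state is a dict: "time": time; "joints": joint angles; "joint_velocities": joint speeds; "tau": joint torques, N m; "ee_pos": TCP position; "tool_rot": TCP orientation; "contact_force": force on the tool from outside, world axes, zero at the start; "wrist_torque": the same for the moment, N m; "finger_gap": finger opening in mm.
Only numpy, scipy, OpenCV 4.12 (cv2) and the standard library are available. Lean on these libraries where they do the work, as an engineer would, in place of code of your own. Each camera call takes 0.05 s, during which the arm holds its last target.

## Working session

There is one attempt and no reset: what is moved stays moved. The work goes in short steps, Python scripts to look and compute and a tool call to move; the robot and the scene stay as the last step left them, time stands still between calls to the robot, and variables do not carry over. Pictures are saved under pics/ and viewed, and the job is handed in when it is done.

Besides the shell and the picture viewer there is one more tool, called as name(argument=value, ...) on one line, values as JSON. carry_out: Moves the arm, as the interface text tells. Its arguments: {"type":"object","properties":{"motion":{"type":"array","items":{"type":"array","items":{"type":"number"}}},"claw":{"type":"number"},"force":{"type":"number"}},"required":["motion"]}

```bash
mkdir -p pics; ls; python3 - <<'E'
from bench import env
import cv2,numpy as np
for n in("side","top"):
    c=env.read_camera(n); cv2.imwrite(f"pics/{n}0.png",c["color"]); print(n,c["camera_matrix"].round(1).tolist(),c["R"].round(4).tolist(),c["t"].round(1).tolist())
s=env.get_state();print(s)
E
```

```text
pics
side [[439.9, 0.0, 256.6], [0.0, 439.9, 181.7], [0.0, 0.0, 1.0]] [[0.826, -0.5634, -0.0206], [-0.3504, -0.4844, -0.8016], [0.4416, 0.6693, -0.5975]] [-432.8, 240.0, 812.2]
top [[392.1, 0.0, 258.3], [0.0, 392.1, 193.9], [0.0, 0.0, 1.0]] [[-0.0269, -0.9986, -0.0448], [-0.9918, 0.0322, -0.1237], [0.125, 0.0411, -0.9913]] [56.8, 533.5, 873.4]
{'time': 0.1, 'joints': array([ 1.11151474e+00,  2.07357299e-01,  1.54282663e+00,  5.85878823e-06,
        1.39352456e+00, -1.50484427e-01]), 'joint_velocities': array([ 0.00067861, -0.00124994, -0.00357116, -0.00170146,  0.00233315,
        0.00036237]), 'tau': array([-1.44323189e-03, -3.84091902e+01, -2.92550200e+01, -4.22726007e-04,
        4.79428141e-03, -1.69681238e-05]), 'ee_pos': array([174.4513383 , 547.1973146 , 244.22170671]), 'tool_rot': array([[-9.52699350e-01,  3.03912914e-01, -9.43127970e-04],
       [ 3.03914206e-01,  9.52697522e-01, -1.89401697e-03],
       [ 3.22899463e-04, -2.09105873e-03, -9.99997762e-01]]), 'contact_force': array([ 0.01005134,  0.46732339, -1.05034989]), 'wrist_torque': array([ 0.04332005, -0.01975644, -0.03526712]), 'finger_gap': 85.4582679009311}
```

```bash
sleep 1; ls pics
```

```text
side0.png
top0.png
```

View pics/top0.png

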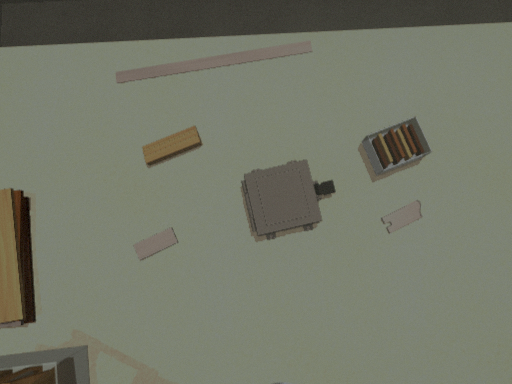

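View pics/side0.png

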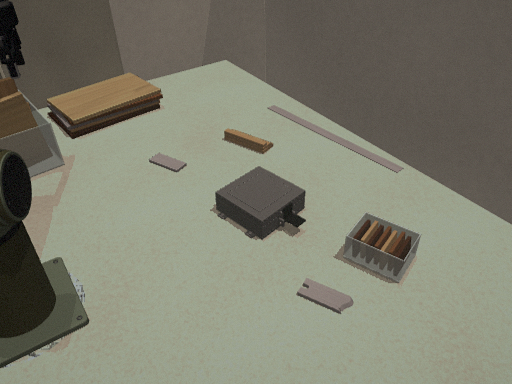

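The top view shows the case at about (283,198) with the latch on its right at (325,188). The knife is at (402,217) with its notch to the left at (388,222), and the blank is at (156,243). I'll enlarge both views to measure.

```bash
cat > h.py <<'E'
import cv2,numpy as np
from bench import env
def ray(c,u,v):
    K=c["camera_matrix"];R=c["R"];t=c["t"]
    d=R.T@np.linalg.solve(K,[u,v,1.]); o=-R.T@t; return o,d
def at(c,u,v,z):
    o,d=ray(c,u,v); return o+d*(z-o[2])/d[2]
def proj(c,X):
    p=c["camera_matrix"]@(c["R"]@np.asarray(X,float)+c["t"]); return p[:2]/p[2]
def crop(c,u0,v0,u1,v1,f,name,gain=1.6,pts=()):
    im=cv2.resize(c["color"][v0:v1,u0:u1],None,fx=f,fy=f,interpolation=cv2.INTER_CUBIC)
    im=np.clip(im*float(gain),0,255).astype(np.uint8)
    for p in pts:
        q=((p-np.array([u0,v0])+.5)*f-.5); cv2.circle(im,tuple(int(x) for x in q.round()),3,(0,0,255),1)
    cv2.imwrite(name,im); 
E
python3 - <<'E'
from h import *
c=env.read_camera("top")
crop(c,230,150,350,245,6,"pics/case_top.png")
crop(c,370,190,435,240,12,"pics/knife_top.png")
E
```

```text
(no output)
```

View pics/case_top.png

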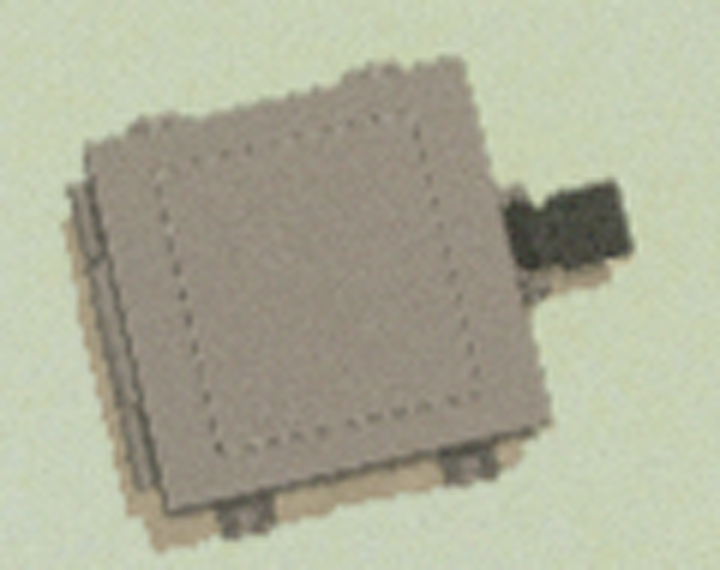

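View pics/knife_top.png

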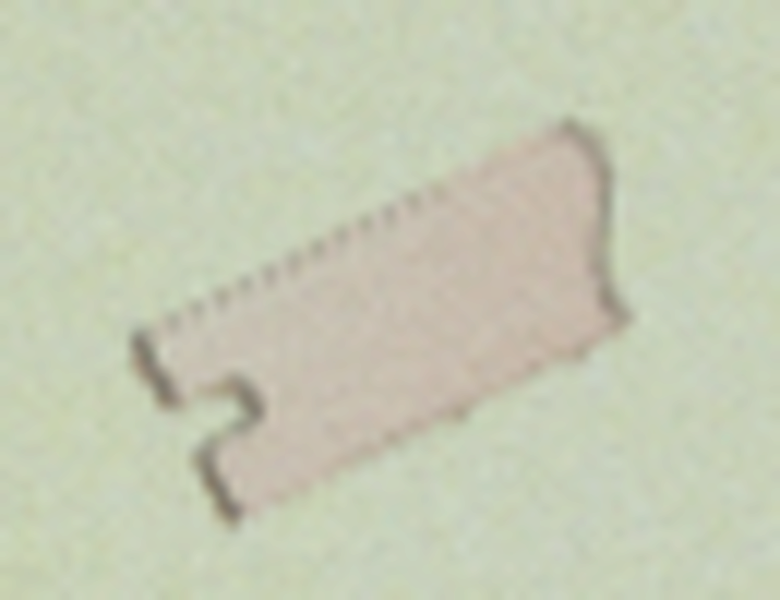

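```bash
cat > est.py <<'E'
from h import *
from scipy.optimize import least_squares
def fit(c,px,mod,z,x0):
    W=np.array([at(c,*p,z)[:2] for p in px]);M=np.array(mod,float)
    f=lambda q:(M@np.array([[np.cos(q[2]),np.sin(q[2])],[-np.sin(q[2]),np.cos(q[2])]])+q[:2]-W).ravel()
    r=least_squares(f,x0); return r.x,f(r.x).reshape(-1,2)
E
python3 - <<'E'
from est import *
c=env.read_camera("top"); print("cam",-c["R"].T@c["t"])
P=lambda L,u0,v0,f:[((a+.5)/f-.5+u0,(b+.5)/f-.5+v0) for a,b in L]
px=P([(88,143),(462,58),(552,425),(168,512)],230,150,6)
q,r=fit(c,px,[(73,72),(-75,72),(-75,-72),(73,-72)][::1],53,[500,0,1.8]);print("A",q.round(3),r.round(1).tolist())
q,r2=fit(c,px,[(73,-72),(-75,-72),(-75,72),(73,72)],53,[500,0,1.8]);print("case",q.round(3),r2.round(1).tolist())
px=P([(148,328),(238,520),(568,120),(625,322)],370,190,12)
k,r=fit(c,px[:2]+[] ,[(50,20),(50,-20)],8,[500,-250,1.8]);
W=[at(c,*p,8)[:2].round(1).tolist() for p in px];print("knife corners",W)
# side cam corners
np.save("case.npy",q)
E
python3 - <<'E'
from h import *
c=env.read_camera("side"); q=np.load("case.npy")
def w(x,y,z): 
    return [q[0]+x*np.cos(q[2])-y*np.sin(q[2]),q[1]+x*np.sin(q[2])+y*np.cos(q[2]),z]
pts=[proj(c,w(*p)) for p in[(73,72,53),(73,-72,53),(-75,72,53),(-75,-72,53),(-110,0,31),(-124,15,31),(-124,-15,31)]]
crop(c,200,150,330,250,6,"pics/case_side.png",2,pts)
crop(c,285,265,365,325,9,"pics/knife_side.png",1.6)
E
```

```text
cam [421.51643447   3.69935589 934.32699293]
A [524.208 -13.092   1.8  ] [[-143.3, -29.4], [-137.4, -30.4], [143.1, 29.8], [137.6, 30.1]]
case [524.245 -13.084   1.763] [[0.3, 1.2], [0.7, -0.9], [-0.5, -0.9], [-0.5, 0.6]]
knife corners [[474.9, -244.9], [437.3, -259.7], [512.9, -328.3], [473.3, -336.1]]
```

View pics/case_side.png

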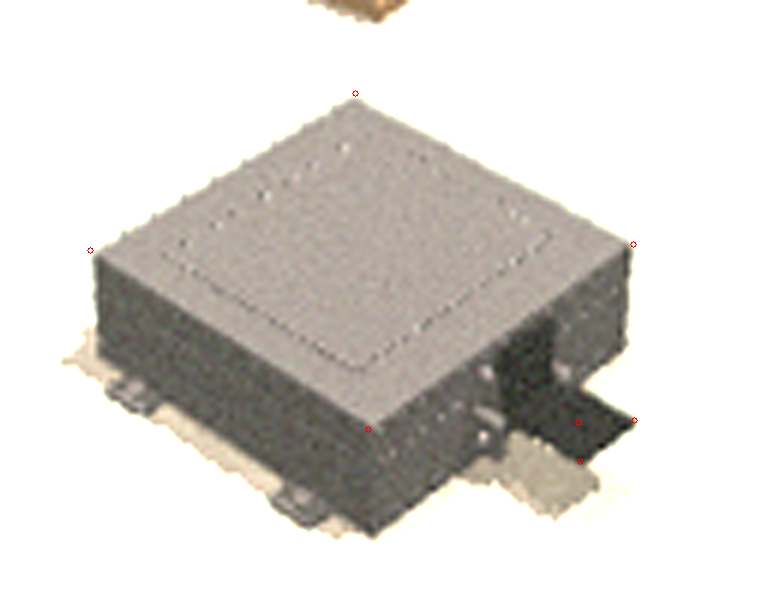

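View pics/knife_side.png

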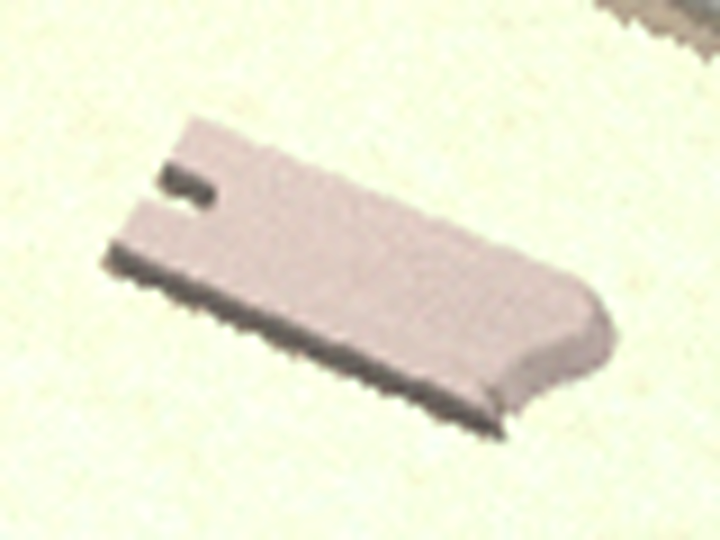

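The case pose checks out: origin about (524.2, -13.1), yaw 1.763, with residuals near 1 mm, and the side view agrees. The knife is at about (477, -298), yaw about 2.0. I'll set up a move helper and go above the thumb pad with the fingers shut.

```bash
cat > mv.py <<'E'
from h import *
C=np.array([524.2,-13.1]);YC=1.763
def cw(x,y=0): 
    c,s=np.cos(YC),np.sin(YC); return C+[x*c-y*s,x*s+y*c]
def to(xy,z,yaw,base=None):
    s=env.get_state(); R=s["tool_rot"]; p=s["ee_pos"] if base is None else np.array(base)
    y0=np.arctan2(R[1,0],R[0,0]); Rn=np.array([[np.cos(y0),np.sin(y0),0],[np.sin(y0),-np.cos(y0),0],[0,0,-1]])
    d=Rn.T@(np.array([*xy,z])-p); t=-(yaw-y0); t=(t+np.pi)%(2*np.pi)-np.pi
    print("tool at",s["ee_pos"].round(1),"yaw",y0.round(4),"tilt",R[2,:2].round(4),"F",s["contact_force"].round(1),"t",s["time"]); print("shift mm",d.round(1),"turn",(np.degrees(t)/10).round(3))
E
python3 - <<'E'
from mv import *
to(cw(-118),70,YC)
E
```

```text
tool at [174.6 547.5 244.7] yaw 2.8328 tilt [ 0.0002 -0.0011] F [-0.5  0.1  0.6] t 0.25
shift mm [-560.1 -531.4  174.7] turn 6.13
```

carry_out(motion=[[-0.04,-0.038,0,0.44],[-0.08,-0.076,0,0.88],[-0.12,-0.114,0,1.31],[-0.16,-0.152,0,1.75],[-0.2,-0.19,0,2.19],[-0.24,-0.228,0,2.63],[-0.28,-0.266,0,3.06],[-0.32,-0.304,0,3.5],[-0.36,-0.342,0,3.94],[-0.4,-0.38,0,4.38],[-0.44,-0.418,0,4.81],[-0.48,-0.455,0.02,5.25],[-0.52,-0.493,0.06,5.69],[-0.56,-0.5315,0.1,6.13],[-0.56,-0.5315,0.14,6.13],[-0.56,-0.5315,0.175,6.13],[-0.56,-0.5315,0.175,6.13],[-0.56,-0.5315,0.175,6.13]], claw=0)

```text
time: 2.5
ee_pos: [547.7, -129.0, 71.6]
tool_rot: [[-0.191, 0.982, 0.002], [0.982, 0.191, -0.001], [-0.001, 0.002, -1.0]]
contact_force: [-0.1, -0.0, -0.1]
finger_gap: -0.5
```

```bash
python3 - <<'E'
from mv import *
to(cw(-118),45,YC)
c=env.read_camera("side"); crop(c,200,90,360,250,3.5,"pics/s1.png",2)
E
```

```text
tool at [ 547.7 -129.    71.6] yaw 1.7632 tilt [-0.0012  0.0018] F [-0.1 -0.  -0.1] t 2.5
shift mm [ 0.2 -1.  26.6] turn 0.001
```

View pics/s1.png

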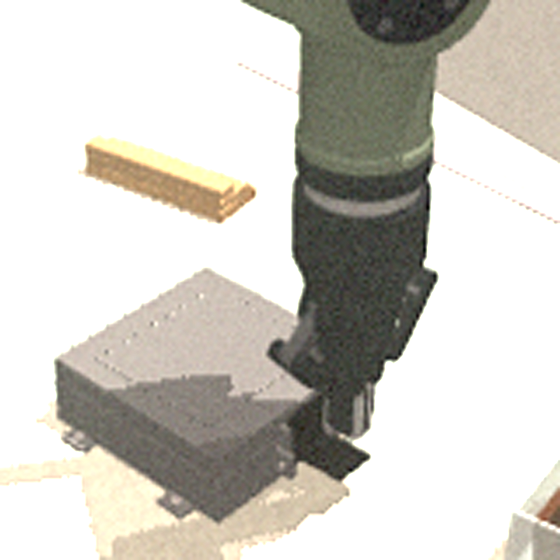

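The shut fingers stand over the outer part of the pad, at about (350,435) in the crop. I'll press down about 7 mm and then rise.

carry_out(motion=[[0,-0.001,0.012,0],[0,-0.001,0.022,0],[0,-0.001,0.027,0],[0,-0.001,0.03,0],[0,-0.001,0.033,0],[0,-0.001,0.034,0],[0,-0.001,0.034,0]])

```text
time: 3.42
ee_pos: [545.9, -130.3, 37.4]
tool_rot: [[-0.191, 0.982, -0.0], [0.982, 0.191, -0.002], [-0.002, -0.001, -1.0]]
contact_force: [-4.2, -2.7, 8.2]
finger_gap: -0.4
```

```bash
python3 - <<'E'
from mv import *
to(cw(-118),45,YC)
c=env.read_camera("side"); crop(c,200,90,360,250,3.5,"pics/s2.png",2)
E
```

```text
tool at [ 545.9 -130.3   37.4] yaw 1.7634 tilt [-0.0021 -0.0007] F [-4.2 -2.7  8.2] t 3.425
shift mm [ 1.2  1.1 -7.6] turn 0.002
```

View pics/s2.png

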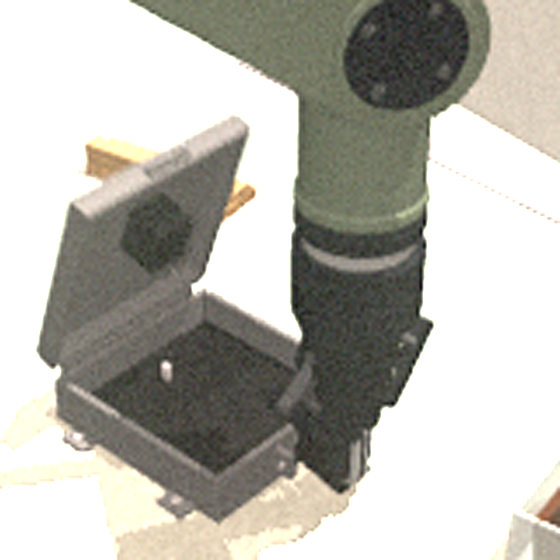

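The latch let go and the lid is fully open, with the pin visible at (167,370) in the crop. I'll cross-check the knife pose against the side image and plan the move to it.

```bash
python3 - <<'E'
from mv import *
from scipy.optimize import least_squares
s=env.read_camera("side");t=env.read_camera("top")
S=[((a+.5)/9-.5+285,(b+.5)/9-.5+265) for a,b in[(195,118),(110,243)]]
T=[((a+.5)/12-.5+370,(b+.5)/12-.5+190) for a,b in[(148,328),(238,520)]]
for a,b in zip(S,T): print(at(s,*a,8).round(1),at(t,*b,8).round(1))
# edge dirs side
f=lambda a,b:at(s,(a+.5)/9-.5+285,(b+.5)/9-.5+265,8)[:2]
d=f(110,243)-f(490,400); print(np.degrees(np.arctan2(d[1],d[0])))
d=f(195,118)-f(560,268); print(np.degrees(np.arctan2(d[1],d[0])))
# notch bottom
print("notch bottom top cam",at(t,(243+.5)/12-.5+370,(415+.5)/12-.5+190,8))
to((479,-295),150,2.0)
E
```

```text
[ 473.9 -244.5    8. ] [ 474.9 -244.9    8. ]
[ 438.  -260.4    8. ] [ 437.3 -259.7    8. ]
116.61391386474915
115.65744422223493
notch bottom top cam [ 457.46595408 -261.98862821    8.        ]
tool at [ 545.9 -130.3   37.5] yaw 1.7633 tilt [-0.0021 -0.0006] F [-3.9 -3.4  9.6] t 3.575
shift mm [-148.9  -97.1 -112.5] turn -1.356
```

carry_out(motion=[[0,0,-0.04,0],[0,0,-0.08,0],[-0.04,-0.025,-0.1,-0.4],[-0.08,-0.05,-0.1,-0.8],[-0.12,-0.08,-0.1,-1.2],[-0.1515,-0.0997,-0.08,-1.4],[-0.1515,-0.0997,-0.05,-1.4],[-0.1515,-0.0997,-0.023,-1.4],[-0.1515,-0.0997,-0.023,-1.4],[-0.1515,-0.0997,-0.023,-1.4]], claw=0.07)

```text
time: 4.82
ee_pos: [477.4, -297.0, 60.0]
tool_rot: [[-0.423, 0.906, 0.001], [0.906, 0.423, -0.001], [-0.001, 0.001, -1.0]]
contact_force: [0.9, -0.4, 0.2]
finger_gap: 70.2
```

```bash
python3 - <<'E'
from mv import *
print(env.get_state()["finger_gap"])
to((477.2,-297.8),18,2.007)
c=env.read_camera("side"); crop(c,255,170,385,340,3.5,"pics/s3.png",2)
t=env.read_camera("top"); crop(t,230,130,350,245,5,"pics/t3.png",2)
crop(t,360,170,450,260,6,"pics/t3k.png",2)
crop(c,190,100,330,260,4,"pics/s3c.png",2.5)
E
```

```text
70.218802384536
tool at [ 477.4 -297.    60. ] yaw 2.0074 tilt [-0.001   0.0006] F [ 0.9 -0.4  0.2] t 4.825
shift mm [-0.7 -0.6 42. ] turn 0.003
```

View pics/s3.png

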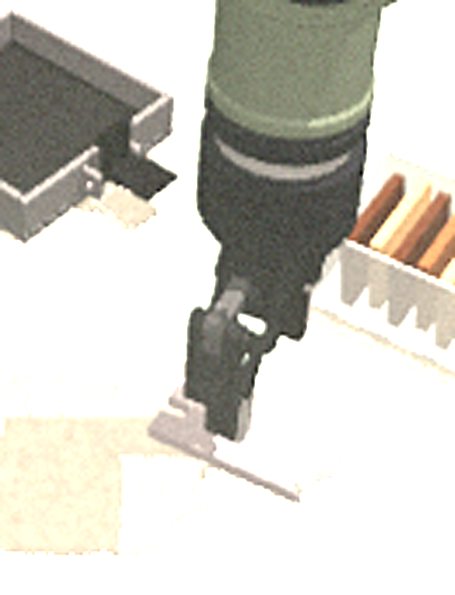

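View pics/t3.png

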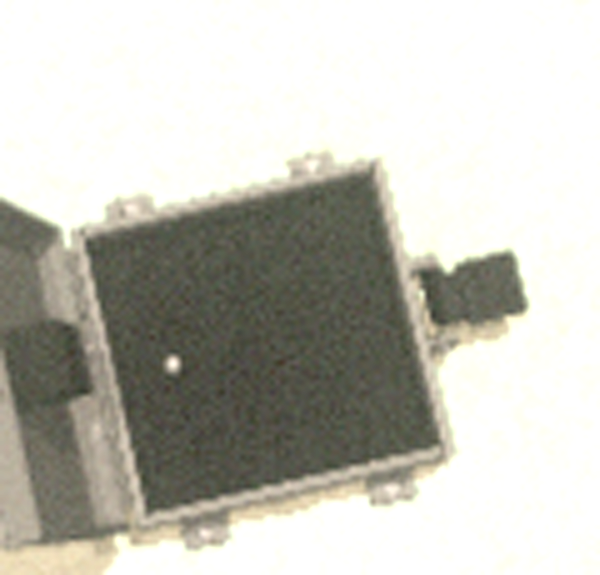

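View pics/s3c.png

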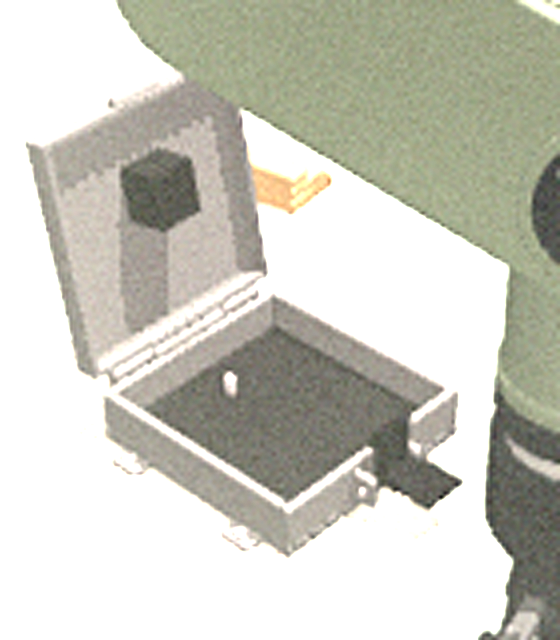

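View pics/t3k.png

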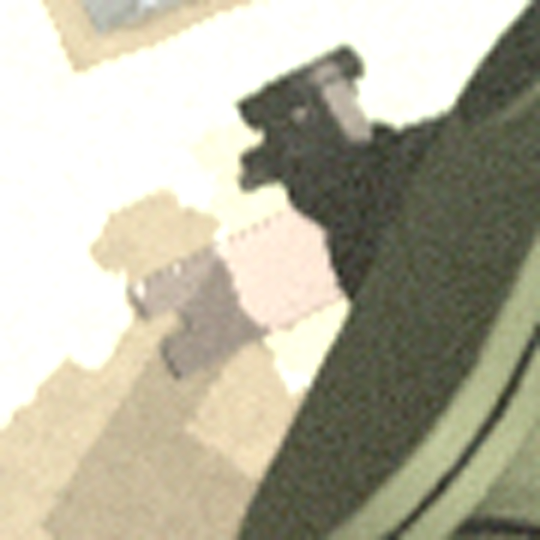

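The case is open and the pin tip shows at (172,362) in the top crop; in the side crop its top is at (230,373). I'll compute the pin position, then descend on the knife.

```bash
python3 - <<'E'
from mv import *
s=env.read_camera("side");t=env.read_camera("top")
g=lambda a,b,u,v,f:((a+.5)/f-.5+u,(b+.5)/f-.5+v)
# centroid of bright pin pixels
for c,(u,v),r,n in((t,(264,202),4,"top"),(s,(247,195.5),6,"side")):
    u0,v0=int(u)-r,int(v)-r
    p=c["color"][v0:v0+2*r+1,u0:u0+2*r+1].astype(float).mean(2); w=np.clip(p-np.median(p)-25,0,None)
    yy,xx=np.mgrid[0:p.shape[0],0:p.shape[1]]
    uv=(u0+(w*xx).sum()/w.sum(),v0+(w*yy).sum()/w.sum()); print(n,uv,[at(c,*uv,z).round(1).tolist() for z in(16,21)])
print("from case",cw(42))
# inner/outer base corners at z=34 (top rim), outer
px=[g(70,233,230,130,5),g(378,160,230,130,5),g(450,455,230,130,5),g(140,525,230,130,5)]
W=[at(t,*p,34)[:2] for p in px]; print(np.round(W,1).tolist(), np.mean(W,0))
for a,b in((0,1),(3,2)):
    d=W[a]-W[b]; print(np.arctan2(d[1],d[0]),np.linalg.norm(d))
print([cw(x,y).round(1).tolist() for x,y in((75,-72),(-75,-72),(-75,72),(75,72))])
E
```

```text
top (np.float64(264.0810055865922), np.float64(202.2877094972067)) [[516.9, 28.6, 16.0], [516.3, 28.5, 21.0]]
side (np.float64(247.11785503830288), np.float64(194.71066588096642)) [[517.8, 30.5, 16.0], [514.5, 25.1, 21.0]]
from case [516.17705705  28.12659805]
[[577.7, 74.2], [607.1, -70.3], [469.0, -97.3], [441.2, 45.1]] [523.76612331 -12.05811467]
1.772045736564149 147.43500544427425
1.7637898234946028 145.0522975041716
[[580.5, 74.3], [609.2, -73.0], [467.9, -100.5], [439.2, 46.8]]
```

carry_out(motion=[[-0.0007,-0.0006,0.02,0],[-0.0007,-0.0006,0.034,0],[-0.0007,-0.0006,0.042,0],[-0.0007,-0.0006,0.042,0],[-0.0007,-0.0006,0.042,0]])

```text
time: 5.65
ee_pos: [476.9, -297.8, 17.7]
tool_rot: [[-0.423, 0.906, 0.001], [0.906, 0.423, -0.001], [-0.001, 0.0, -1.0]]
contact_force: [-0.1, 0.1, 0.4]
finger_gap: 69.8
```

carry_out(motion=[[0,0,0,0],[0,0,0,0],[0,0,0,0],[0,0,0,0]], claw=0.025, force=40)

```text
time: 6.15
ee_pos: [477.1, -298.0, 18.2]
tool_rot: [[-0.423, 0.906, 0.001], [0.906, 0.423, -0.001], [-0.001, 0.001, -1.0]]
contact_force: [-0.3, 2.5, 6.1]
finger_gap: 37.6
```

```bash
python3 - <<'E'
from mv import *
c=env.read_camera("side"); crop(c,275,220,365,325,5.5,"pics/s4.png",1.6)
E
```

```text
(no output)
```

View pics/s4.png

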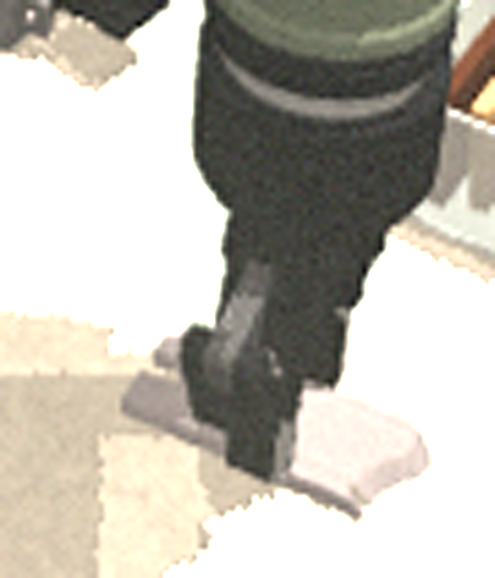

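carry_out(motion=[[0,0,-0.004,0],[0,0,-0.012,0],[0,0,-0.025,0],[0,0,-0.04,0],[0,0,-0.06,0],[0,0,-0.08,0],[0,0,-0.08,0]])

```text
time: 7.08
ee_pos: [478.3, -299.0, 100.2]
tool_rot: [[-0.423, 0.906, 0.005], [0.906, 0.423, -0.004], [-0.006, 0.002, -1.0]]
contact_force: [-0.0, 0.1, -2.8]
finger_gap: 37.5
```

```bash
python3 - <<'E'
from mv import *
c=env.read_camera("side"); crop(c,255,160,375,305,4.5,"pics/s5.png",1.6)
E
```

```text
(no output)
```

View pics/s5.png

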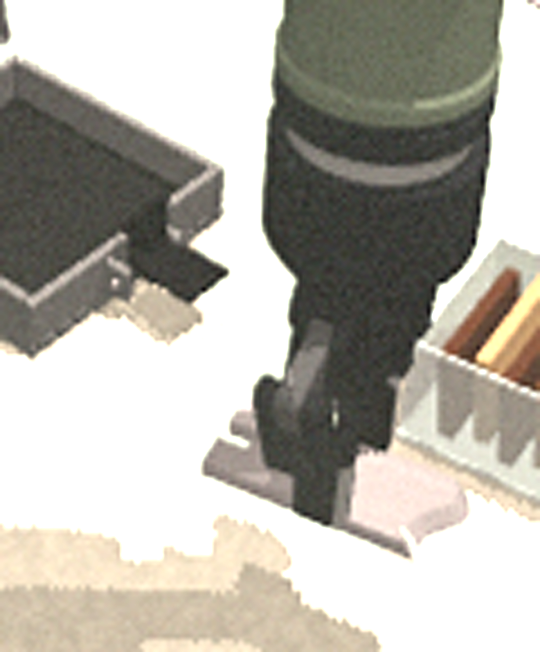

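The knife is held and level, with the force showing about 2.8 N. I'll check how it sits in the hand by overlaying its predicted outline.

```bash
cat >> mv.py <<'E'
KM=[(50,20),(50,5),(36,0),(50,-5),(50,-20),(-45,-20),(-45,20)]
def knife_pts(c,off=(0,0),dz=-18.2,zs=(0,8)):
    s=env.get_state();R=s["tool_rot"];p=s["ee_pos"];y=np.arctan2(R[1,0],R[0,0]);out=[]
    for z in zs:
        for a,b in KM:
            a+=off[0];b+=off[1]
            out.append(proj(c,[p[0]+a*np.cos(y)-b*np.sin(y),p[1]+a*np.sin(y)+b*np.cos(y),p[2]+dz+z]))
    return out
E
python3 - <<'E'
from mv import *
c=env.read_camera("side"); crop(c,285,235,365,295,9,"pics/s6.png",1.6,knife_pts(c))
t=env.read_camera("top"); crop(t,360,180,440,250,9,"pics/t6.png",1.8,knife_pts(t,zs=(8,)))
E
```

```text
(no output)
```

View pics/s6.png

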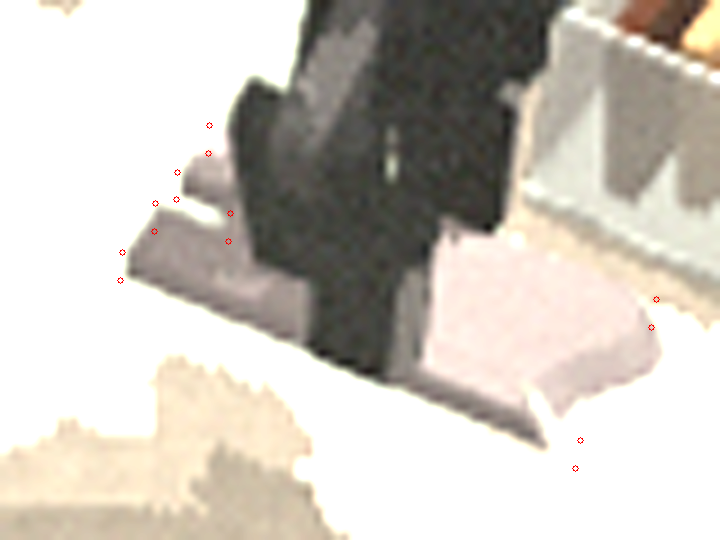

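View pics/t6.png

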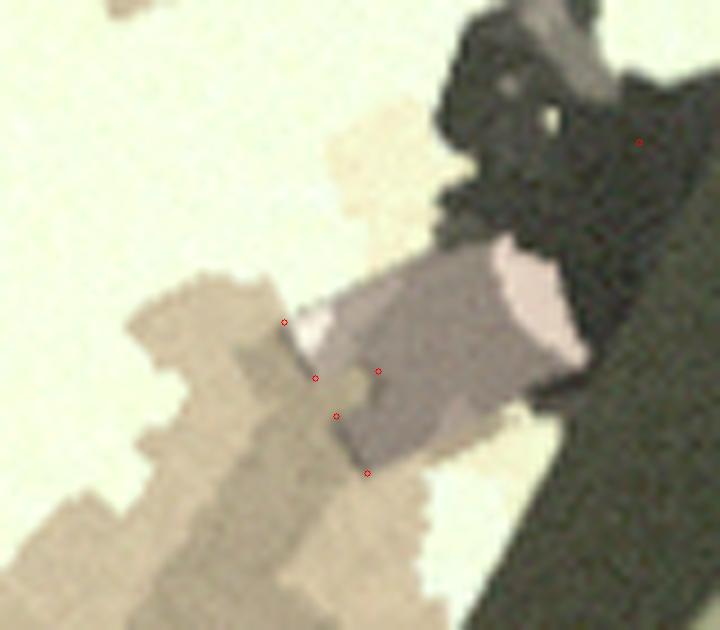

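```bash
python3 - <<'E'
from mv import *
to(cw(-12),100,YC)
E
```

```text
tool at [ 476.1 -297.2   96.8] yaw 2.0072 tilt [ 0.001  -0.0004] F [-0.8  0.3 -3.1] t 7.225
shift mm [225.5 160.8  -3.2] turn 1.399
```

carry_out(motion=[[0.02,0.015,-0.005,0.15],[0.055,0.04,-0.005,0.4],[0.095,0.068,-0.005,0.65],[0.135,0.096,-0.005,0.9],[0.175,0.125,-0.005,1.15],[0.205,0.146,-0.005,1.3],[0.22,0.157,-0.005,1.4],[0.2255,0.161,-0.005,1.4],[0.2255,0.161,0.015,1.4],[0.2255,0.161,0.03,1.4],[0.2255,0.161,0.035,1.4],[0.2255,0.161,0.035,1.4]])

```text
time: 8.72
ee_pos: [526.7, -25.5, 61.7]
tool_rot: [[-0.19, 0.982, -0.001], [0.982, 0.19, 0.0], [0.0, -0.001, -1.0]]
contact_force: [-0.1, -0.6, -2.6]
finger_gap: 37.5
```

```bash
python3 - <<'E'
from mv import *
to(cw(-2),45,YC)
c=env.read_camera("side"); crop(c,200,130,310,220,7,"pics/s7.png",2,knife_pts(c,(-1,0)))
t=env.read_camera("top"); crop(t,240,150,340,240,7,"pics/t7.png",2,knife_pts(t,(-1,0),zs=(8,)))
E
```

```text
tool at [526.7 -25.5  61.7] yaw 1.7623 tilt [ 0.0005 -0.0012] F [-0.1 -0.6 -2.6] t 8.725
shift mm [10.7 -0.1 16.7] turn -0.004
```

View pics/s7.png

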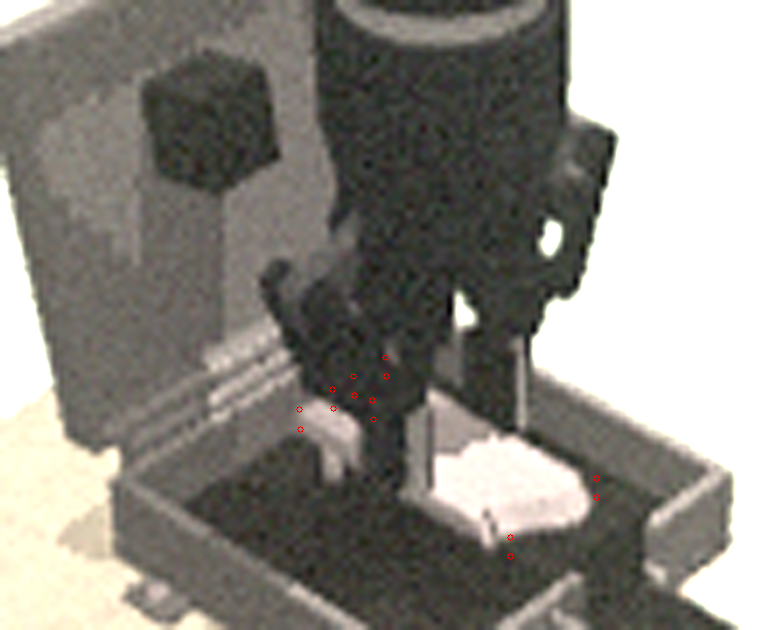

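View pics/t7.png

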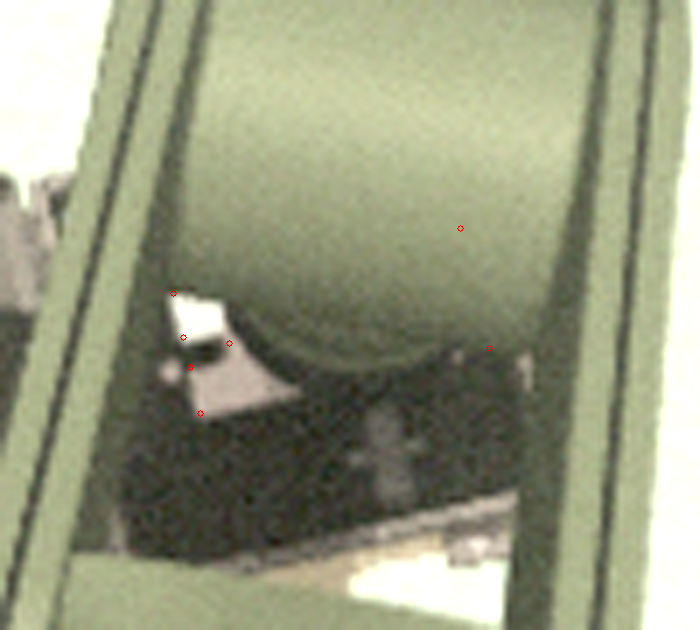

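The notch mouth at (187,352) in the top crop matches the prediction, and the pin sits just ahead of it at (172,372). I'll move forward and lower in stages.

carry_out(motion=[[0.005,0,0.003,0],[0.0107,0,0.008,0],[0.0107,0,0.014,0],[0.0107,0,0.018,0],[0.0107,0,0.018,0],[0.0107,0,0.018,0]])

```text
time: 9.57
ee_pos: [525.3, -14.8, 44.3]
tool_rot: [[-0.191, 0.982, 0.0], [0.982, 0.191, -0.0], [-0.0, 0.0, -1.0]]
contact_force: [0.1, 0.5, -2.9]
finger_gap: 37.7
```

```bash
python3 - <<'E'
from mv import *
to(cw(-2),28.5,YC)
c=env.read_camera("side"); crop(c,220,160,300,230,9,"pics/s8.png",2)
t=env.read_camera("top"); crop(t,240,170,310,230,10,"pics/t8.png",2,knife_pts(t,(-1,0),zs=(8,))+[proj(t,[516.4,28.4,22])])
E
```

```text
tool at [525.3 -14.8  44.3] yaw 1.7628 tilt [-0.0001  0.0002] F [ 0.1  0.5 -2.9] t 9.575
shift mm [-0.1 -0.7 15.8] turn -0.001
```

View pics/t8.png

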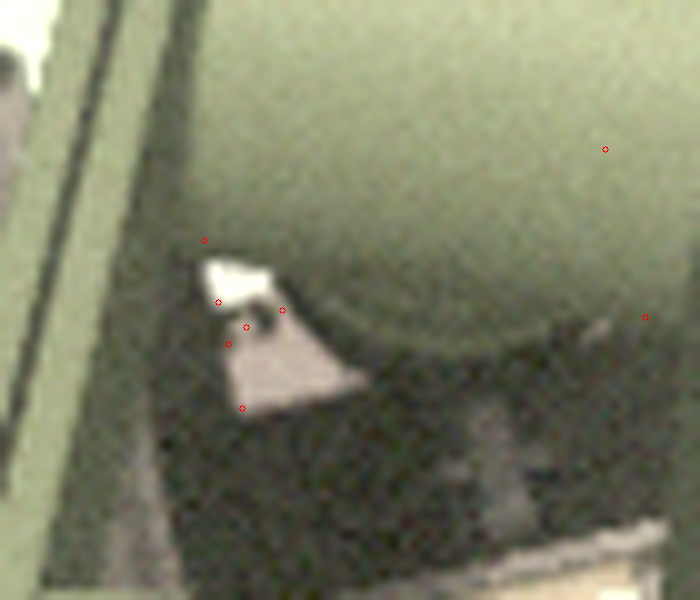

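View pics/s8.png

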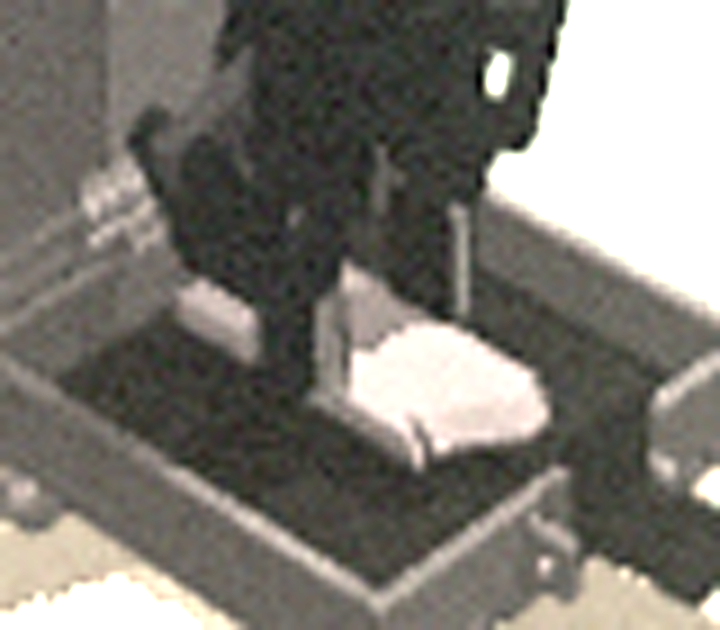

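The pin at (246,328) lies in the notch about 5 mm from the mouth, and about 0.8 mm to one side. I'll correct sideways by -0.8 mm and lower to the bed.

carry_out(motion=[[0,-0.0008,0,0],[0,-0.0008,0.004,0],[0,-0.0008,0.008,0],[0,-0.0008,0.012,0],[0,-0.0008,0.0145,0],[0,-0.0008,0.0145,0]])

```text
time: 10.42
ee_pos: [524.0, -14.8, 29.4]
tool_rot: [[-0.191, 0.982, -0.001], [0.982, 0.191, 0.0], [0.0, -0.001, -1.0]]
contact_force: [0.6, 0.3, -1.3]
finger_gap: 37.7
```

```bash
python3 - <<'E'
from mv import *
to(cw(-2),28.5,YC)
t=env.read_camera("top"); crop(t,240,170,310,230,10,"pics/t9.png",2.5,[])
E
```

```text
tool at [524.  -14.8  29.4] yaw 1.7629 tilt [ 0.0003 -0.0007] F [ 0.6  0.3 -1.3] t 10.425
shift mm [-0.4  0.5  0.9] turn -0.001
```

View pics/t9.png

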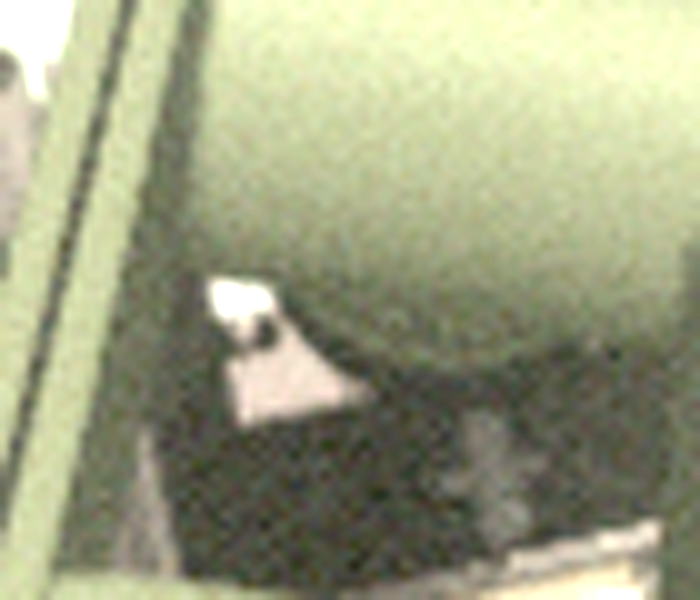

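The pin is in the notch, with a dark gap left behind it at (262,332). Next I'll settle on the bed and slide towards the hinge.

carry_out(motion=[[0,0,0.0008,0],[0.001,0,0.001,0],[0.0025,0,0.001,0],[0.004,0,0.001,0],[0.004,0,0.001,0]])

```text
time: 11.1
ee_pos: [523.5, -10.7, 28.8]
tool_rot: [[-0.191, 0.982, 0.0], [0.982, 0.191, 0.0], [0.0, 0.0, -1.0]]
contact_force: [-0.0, 0.4, -2.8]
finger_gap: 37.8
```

```bash
python3 - <<'E'
from mv import *
R=env.get_state()["tool_rot"]; print("tool F",R.T@env.get_state()["contact_force"])
to(cw(3.5),28.5,YC)
E
```

```text
tool F [0.36815288 0.05160944 2.79647413]
tool at [523.5 -10.7  28.8] yaw 1.7632 tilt [0. 0.] F [-0.   0.4 -2.8] t 11.1
shift mm [1.  0.2 0.3] turn 0.001
```

carry_out(motion=[[0.0005,0,0.001,0],[0.001,0,0.0015,0],[0.0015,0,0.0015,0],[0.002,0,0.0015,0],[0.002,0,0.0015,0]])

```text
time: 11.72
ee_pos: [524.0, -10.1, 28.2]
tool_rot: [[-0.191, 0.982, 0.001], [0.982, 0.191, -0.002], [-0.002, 0.001, -1.0]]
contact_force: [-2.3, -5.1, 5.4]
finger_gap: 37.8
```

```bash
python3 - <<'E'
from mv import *
R=env.get_state()["tool_rot"]; print("tool F",R.T@env.get_state()["contact_force"])
to(cw(3.5),28.5,YC)
t=env.read_camera("top"); crop(t,240,170,310,230,10,"pics/t10.png",2.5,[])
E
```

```text
tool F [-4.60929683 -3.27563896 -5.34927446]
tool at [524.  -10.1  28.2] yaw 1.7634 tilt [-0.0024  0.001 ] F [-2.3 -5.1  5.4] t 11.725
shift mm [ 0.5 -0.4 -0.3] turn 0.002
```

View pics/t10.png

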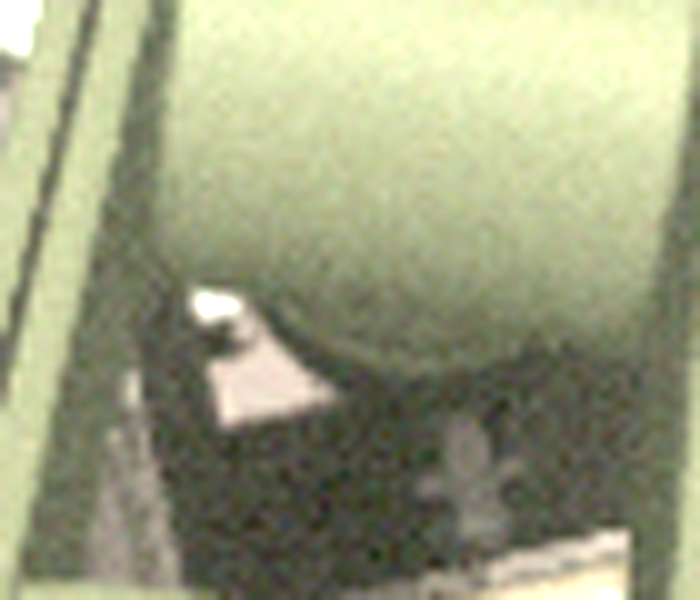

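```bash
python3 - <<'E'
from mv import *
t=env.read_camera("top"); print(env.get_state()["contact_force"])
crop(t,252,190,282,216,20,"pics/t11.png",1.3,knife_pts(t,(-1,0),zs=(8,))+[proj(t,[516.4,28.4,22])])
c=cv2.imread("pics/t10.png")
cv2.imwrite("pics/x.png",c)
E
```

```text
[-2.33310234 -4.84219226  5.7255799 ]
```

View pics/t11.png

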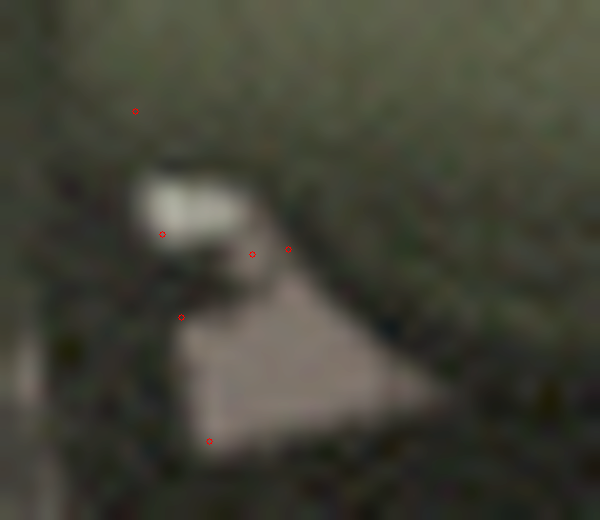

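The pin tip is near the bottom of the notch, about 1 mm from home. I'll ease the down-load and push a little more to feel for the stop.

carry_out(motion=[[0,0,-0.001,0],[0.0005,0,-0.001,0],[0.001,0,-0.001,0],[0.0015,0,-0.001,0],[0.0015,0,-0.001,0]])

```text
time: 12.45
ee_pos: [523.9, -9.7, 28.3]
tool_rot: [[-0.192, 0.981, 0.002], [0.981, 0.192, -0.004], [-0.004, 0.001, -1.0]]
contact_force: [-0.2, -9.7, -1.2]
finger_gap: 37.9
```

```bash
python3 - <<'E'
from mv import *
R=env.get_state()["tool_rot"]; print("tool F",R.T@env.get_state()["contact_force"])
to(cw(3.5),28.5,YC)
E
```

```text
tool F [-9.52066583 -2.07719377  1.20142896]
tool at [523.9  -9.7  28.3] yaw 1.7638 tilt [-0.0044  0.0013] F [-0.2 -9.7 -1.2] t 12.45
shift mm [ 0.1 -0.3 -0.2] turn 0.005
```

The push reads 9.5 N with almost no down-load and hardly any travel, so the pin is at the bottom of the notch. I'll relax and release.

carry_out(motion=[[-0.0008,0,0,0],[-0.0008,0,0,0],[-0.0008,0,0,0],[-0.0008,0,0,0]], claw=0.058)

```text
time: 12.95
ee_pos: [523.0, -7.9, 28.3]
tool_rot: [[-0.191, 0.982, 0.0], [0.982, 0.191, 0.0], [0.0, 0.0, -1.0]]
contact_force: [0.1, -0.1, -1.0]
finger_gap: 58.0
```

carry_out(motion=[[0,0,-0.01,0],[0,0,-0.03,0],[0,0,-0.07,0],[-0.01,0,-0.12,0],[-0.05,0,-0.15,0],[-0.1,0,-0.17,0],[-0.15,0,-0.17,0],[-0.15,0,-0.17,0]])

```text
time: 13.95
ee_pos: [552.5, -158.9, 199.8]
tool_rot: [[-0.187, 0.982, 0.003], [0.982, 0.187, -0.002], [-0.002, 0.002, -1.0]]
contact_force: [0.2, 0.6, -0.1]
finger_gap: 58.3
```

```bash
python3 - <<'E'
from mv import *
to(cw(-2),28.5,YC)
t=env.read_camera("top"); crop(t,235,160,345,245,7,"pics/t12.png",2.,[])
c=env.read_camera("side"); crop(c,190,100,320,250,4,"pics/s12.png",2.)
E
```

```text
tool at [ 552.5 -158.9  199.8] yaw 1.7585 tilt [-0.0023  0.0022] F [ 0.2  0.6 -0.1] t 13.95
shift mm [146.6  -0.6 171.3] turn -0.026
```

View pics/t12.png

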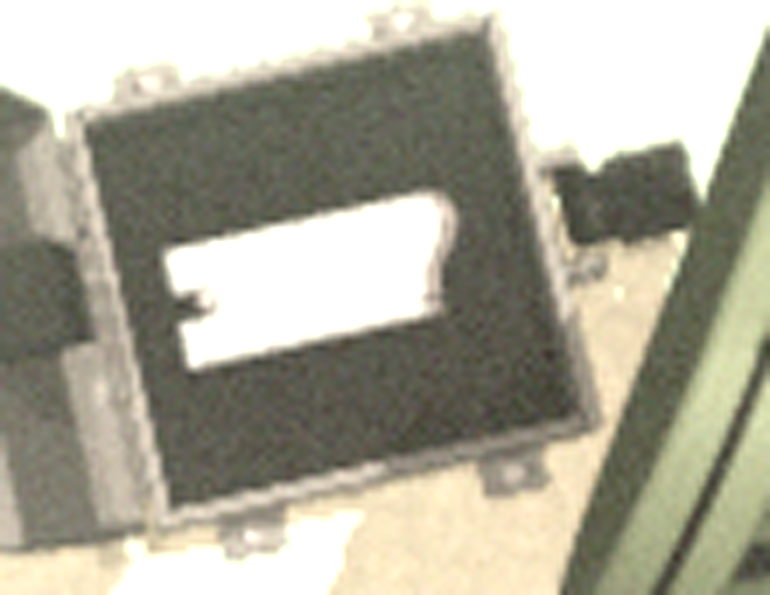

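View pics/s12.png

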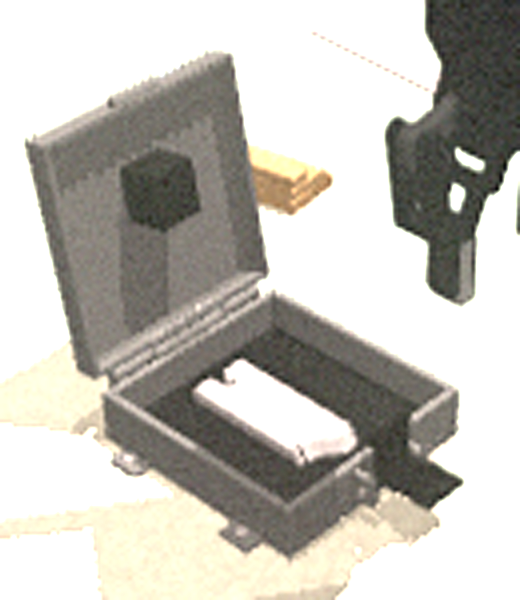

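The knife lies flat and square. I'll zoom in on the notch at lower gain to check that the pin is home.

```bash
python3 - <<'E'
from mv import *
t=env.read_camera("top"); crop(t,252,185,304,216,15,"pics/t13.png",1.,[])
c=env.read_camera("side"); crop(c,232,184,284,220,15,"pics/s13.png",1.)
E
```

```text
(no output)
```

View pics/t13.png

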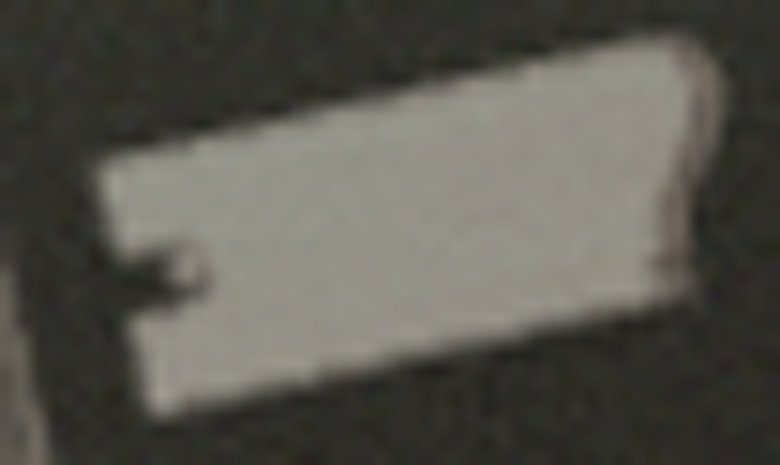

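View pics/s13.png

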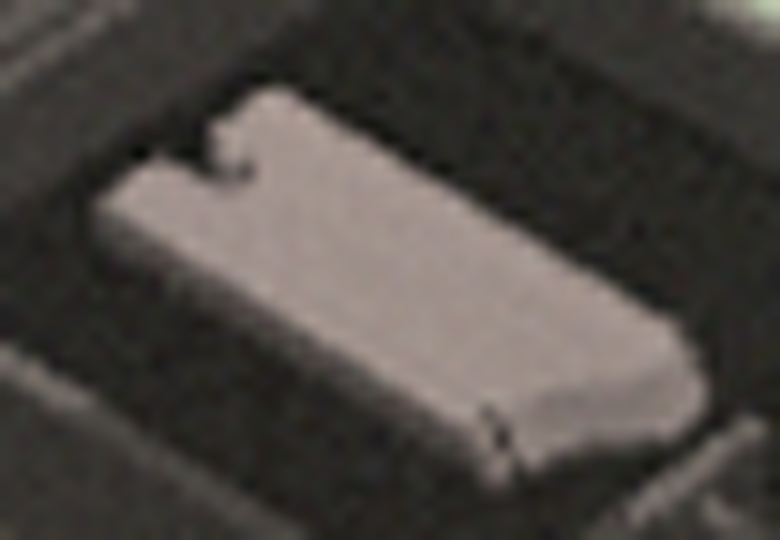

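The pin tip is at (188,270), about 1 mm from the expected home spot. That is inside tolerance and agrees with the 9.5 N stop and the tool position. Next is closing the lid: I'll go round behind it with shut fingers and follow its arc.

```bash
python3 - <<'E'
from mv import *
to(cw(155),245,YC)
for th in range(100,-1,-10):
    a=np.radians(th); r=135
    x=78-r*np.cos(a)+17*np.sin(a); z=36+r*np.sin(a)+17*np.cos(a); print(th,"TCP case x %.0f z %.0f"%(x+11,z+14))
E
```

```text
tool at [ 551.2 -154.3  198.1] yaw 1.7638 tilt [ 0.001  -0.0006] F [ 0.4 -0.3 -0.9] t 14.15
shift mm [298.8   0.7 -46.9] turn 0.004
100 TCP case x 129 z 180
90 TCP case x 106 z 185
80 TCP case x 82 z 186
70 TCP case x 59 z 183
60 TCP case x 36 z 175
50 TCP case x 15 z 164
40 TCP case x -3 z 150
30 TCP case x -19 z 132
20 TCP case x -32 z 112
10 TCP case x -41 z 90
0 TCP case x -46 z 67
```

carry_out(motion=[[0,0.0007,-0.02,0],[0.02,0.0007,-0.042,0],[0.06,0.0007,-0.047,0],[0.105,0.0007,-0.047,0],[0.15,0.0007,-0.047,0],[0.195,0.0007,-0.047,0],[0.24,0.0007,-0.047,0],[0.275,0.0007,-0.047,0],[0.299,0.0007,-0.047,0],[0.299,0.0007,-0.03,0],[0.299,0.0007,0,0],[0.299,0.0007,0.018,0],[0.299,0.0007,0.018,0],[0.299,0.0007,0.018,0]], claw=0)

```text
time: 15.9
ee_pos: [495.4, 137.9, 180.4]
tool_rot: [[-0.191, 0.982, 0.0], [0.982, 0.191, -0.0], [-0.0, 0.0, -1.0]]
contact_force: [-0.5, -0.1, 0.4]
finger_gap: 0.0
```

```bash
python3 - <<'E'
from mv import *
to(cw(155),180,YC)
c=env.read_camera("side"); crop(c,150,60,320,250,3,"pics/s14.png",2.)
t=env.read_camera("top"); crop(t,180,130,345,245,4.5,"pics/t14.png",2.,[])
E
```

```text
tool at [495.4 137.9 180.4] yaw 1.7628 tilt [-0.0002  0.0002] F [-0.5 -0.1  0.4] t 15.9
shift mm [ 1.3 -0.6  0.4] turn -0.001
```

View pics/s14.png

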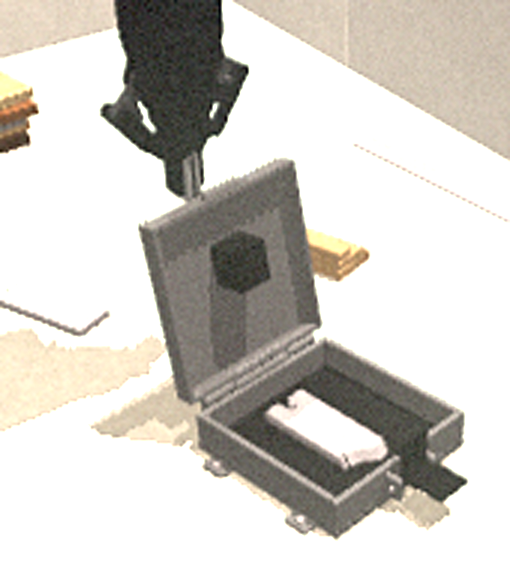

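View pics/t14.png

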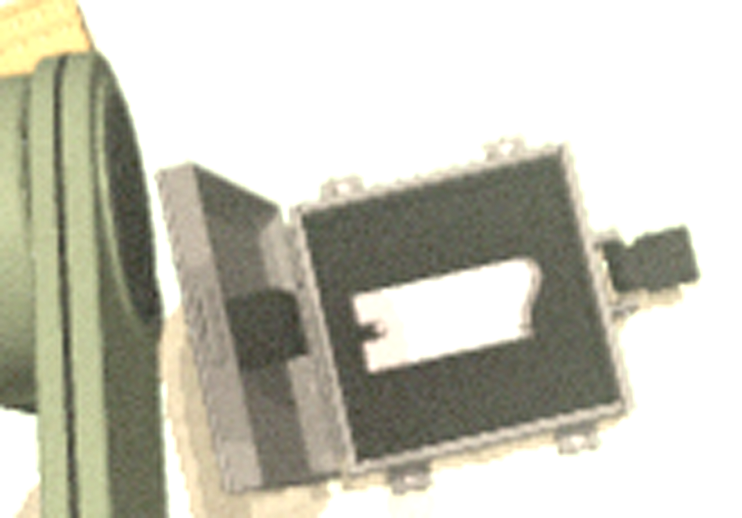

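carry_out(motion=[[-0.012,0,0.003,0],[-0.024,0,0.003,0],[-0.036,0,0,0],[-0.048,0,-0.002,0],[-0.06,0,-0.004,0],[-0.072,0,-0.005,0],[-0.084,0,-0.004,0],[-0.095,0,-0.002,0],[-0.107,0,0.001,0],[-0.118,0,0.006,0],[-0.129,0,0.011,0],[-0.139,0,0.017,0],[-0.139,0,0.017,0]])

```text
time: 17.62
ee_pos: [521.9, 0.8, 162.8]
tool_rot: [[-0.19, 0.982, -0.0], [0.982, 0.19, -0.0], [-0.0, -0.0, -1.0]]
contact_force: [0.3, 0.9, 2.2]
finger_gap: -0.0
```

```bash
python3 - <<'E'
from mv import *
to(cw(-56),67,YC)
c=env.read_camera("side"); crop(c,150,60,320,250,3,"pics/s15.png",2.)
E
```

```text
tool at [521.9   0.8 162.8] yaw 1.7618 tilt [-0.0002 -0.0004] F [0.3 0.9 2.2] t 17.625
shift mm [-70.1  -0.3  95.8] turn -0.007
```

View pics/s15.png

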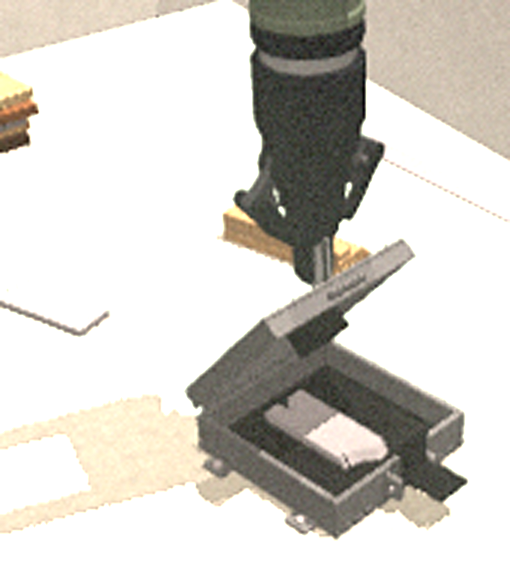

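The fingertips are riding on the lid's outer face and the lid is half shut. I'll continue down to just before the catch.

carry_out(motion=[[-0.01,0,0.006,0],[-0.019,0,0.013,0],[-0.028,0,0.022,0],[-0.037,0,0.031,0],[-0.045,0,0.041,0],[-0.052,0,0.051,0],[-0.058,0,0.061,0],[-0.063,0,0.071,0],[-0.067,0,0.08,0],[-0.067,0,0.08,0]])

```text
time: 18.92
ee_pos: [534.4, -64.5, 82.6]
tool_rot: [[-0.191, 0.982, -0.001], [0.982, 0.191, -0.0], [-0.0, -0.001, -1.0]]
contact_force: [-0.7, 1.1, 1.2]
finger_gap: -0.2
```

```bash
python3 - <<'E'
from mv import *
to(cw(-54),67,YC)
c=env.read_camera("side"); crop(c,180,80,330,250,3.5,"pics/s16.png",2.)
E
```

```text
tool at [534.4 -64.5  82.6] yaw 1.7628 tilt [-0.0003 -0.001 ] F [-0.7  1.1  1.2] t 18.925
shift mm [-1.6 -0.2 15.6] turn -0.001
```

View pics/s16.png

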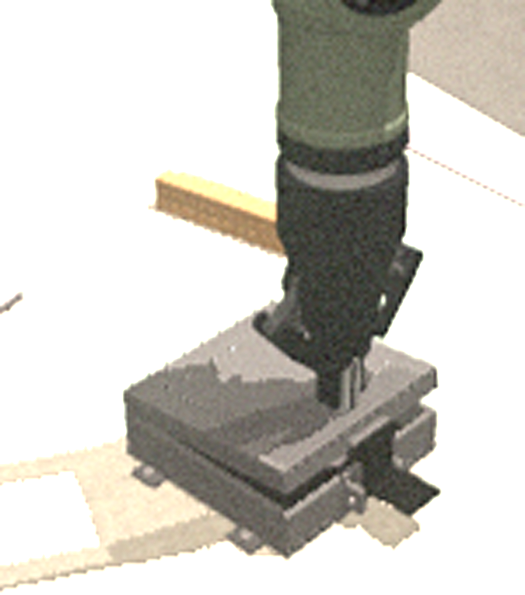

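Only the last 15 mm remain, so I'll press slowly.

carry_out(motion=[[-0.002,0,0.003,0],[-0.002,0,0.006,0],[-0.002,0,0.008,0],[-0.002,0,0.01,0],[-0.002,0,0.012,0],[-0.002,0,0.0135,0],[-0.002,0,0.015,0],[-0.002,0,0.016,0],[-0.002,0,0.016,0]])

```text
time: 20.1
ee_pos: [535.4, -66.1, 67.3]
tool_rot: [[-0.191, 0.982, 0.001], [0.982, 0.191, -0.0], [-0.0, 0.001, -1.0]]
contact_force: [-0.2, -1.7, 2.3]
finger_gap: 0.4
```

```bash
python3 - <<'E'
from mv import *
to(cw(-54),67,YC)
c=env.read_camera("side"); crop(c,180,80,330,250,3.5,"pics/s17.png",2.)
E
```

```text
tool at [535.4 -66.1  67.3] yaw 1.7629 tilt [-0.0004  0.0009] F [-0.2 -1.7  2.3] t 20.1
shift mm [ 0.2 -0.9  0.3] turn -0.001
```

View pics/s17.png

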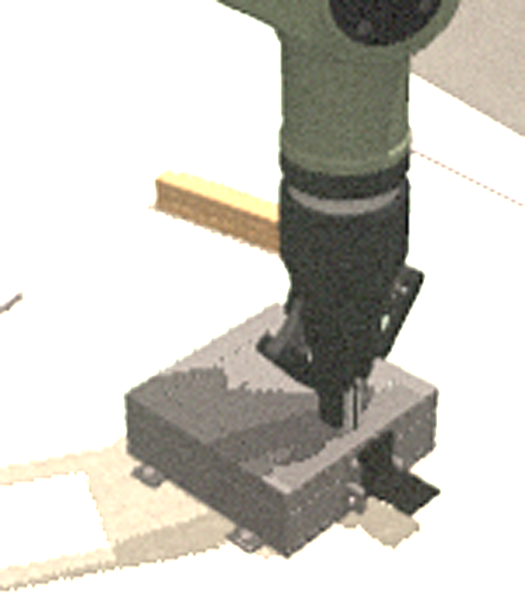

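The lid looks shut and the force has fallen to 2 N. I'll press a bit more to be sure it caught.

carry_out(motion=[[0,0,0.0007,0],[0,0,0.0014,0],[0,0,0.002,0],[0,0,0.002,0]])

```text
time: 20.65
ee_pos: [535.5, -66.2, 66.9]
tool_rot: [[-0.191, 0.982, 0.001], [0.982, 0.191, -0.001], [-0.001, 0.001, -1.0]]
contact_force: [-2.9, -1.7, 12.8]
finger_gap: -0.5
```

The lid is against a solid stop: 13 N for 0.4 mm of travel. I'll retract and see whether it stays shut.

carry_out(motion=[[0,0,-0.003,0],[0,0,-0.01,0],[0,0,-0.04,0],[0,0,-0.09,0],[-0.05,0,-0.13,0],[-0.1,0,-0.15,0],[-0.15,0,-0.15,0],[-0.19,0,-0.15,0],[-0.19,0,-0.15,0],[-0.19,0,-0.15,0]])

```text
time: 21.9
ee_pos: [570.7, -251.6, 214.4]
tool_rot: [[-0.191, 0.982, -0.002], [0.982, 0.191, 0.002], [0.002, -0.001, -1.0]]
contact_force: [-0.0, 0.2, 0.3]
finger_gap: -0.5
```

```bash
python3 - <<'E'
from mv import *
to(cw(-54),67,YC)
c=env.read_camera("side"); a=cv2.imread("pics/side0.png")
crop(c,150,100,420,330,2.9,"pics/s18.png",1.8)
t=env.read_camera("top"); b=cv2.imread("pics/top0.png")
crop(t,120,100,440,270,2.4,"pics/t18.png",1.8)
crop(c,200,150,330,250,6,"pics/s19.png",2)
d=lambda x,y:np.abs(x.astype(int)-y).max(2)
for n,x,y,box in(("side case",c["color"],a,(213,165,306,240)),("top case",t["color"],b,(240,160,338,240)),("blank top",t["color"],b,(130,225,182,262)),("mould top",t["color"],b,(138,122,206,168)),("tub top",t["color"],b,(355,115,435,182)),("tub side",c["color"],a,(340,210,422,280))):
    u0,v0,u1,v1=box; D=d(x,y)[v0:v1,u0:u1]; print(n,np.percentile(D,50),np.percentile(D,95),(D>40).sum())
E
```

```text
tool at [ 570.7 -251.6  214.4] yaw 1.7628 tilt [ 0.0022 -0.0013] F [-0.   0.2  0.3] t 21.9
shift mm [ 1.890e+02 -1.000e-01  1.474e+02] turn -0.001
side case 13.0 22.0 0
top case 11.0 16.0 0
blank top 13.0 16.0 0
mould top 12.0 15.0 0
tub top 12.0 89.0 1349
tub side 14.0 22.0 0
```

View pics/s19.png

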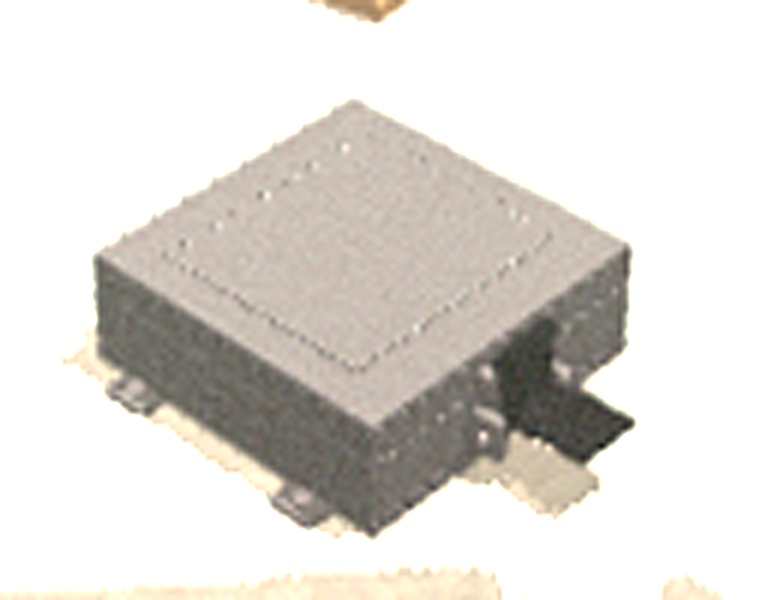

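View pics/t18.png

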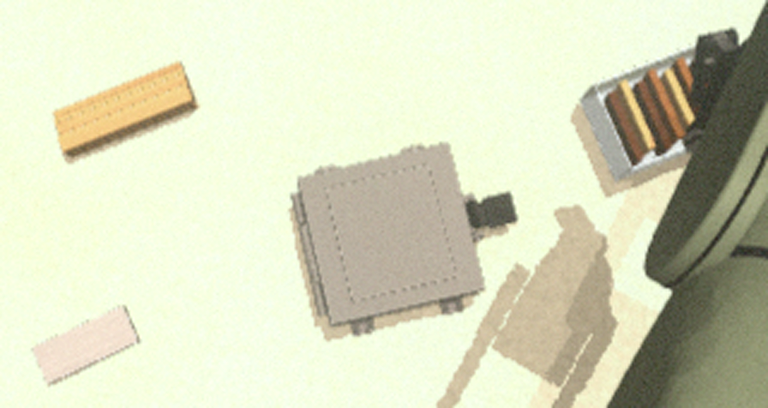

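The lid stays shut and the latch is at rest. The case images match the start pictures, with no pixels in that area changed beyond the general noise. The blank, moulding and tub haven't moved: the tub's top-view difference is only the arm covering it, and its side view is unchanged. Handing in.

```bash
python3 - <<'E'
from bench import env
print(env.finish_job())
E
```

```text
the job is handed in; nothing more can be done
None
```

The job is handed in, at about 22 s of the 70 s allowed. The knife is in the case and the lid is snapped shut. `env.finish_job()` gives no verdict, so what follows rests on my own readings.

- **Opening:** I pressed the thumb pad about 7 mm down, and the pictures then showed the lid fully open.
- **Knife:** I gripped it across its width and lowered the notch over the pin. I slid it towards the hinge until the push rose to 9.5 N with almost no further travel, then let go. The last look put the pin about 1 mm from the nominal home spot, within the 2.5 mm tolerance but with about 1 mm of measuring error. The knife looked flat and square. It was not seen again once the lid was down.
- **Closing:** I pushed the lid down until it met a solid stop. The highest force I read on the case was about 13 N. After I pulled away, the lid stayed shut and the case and latch matched the starting pictures.
- **Other objects:** The blank and moulding showed no change from the start. The arm partly hid the tub in the top view, so that comparison was useless, but the side view showed it unmoved.
- **One mismatch:** The finger opening read about 37.6 mm on the 40 mm wide knife. The grip held firmly, so I carried on.

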